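# Top up the caramel jar and stir the new ones through

### The job

Top up the caramel jar: its push-in lid sits tight, so twist it back and forth as you pull to work it free, stand it plug-down on the counter, and put every fresh caramel from the little steel tray into the jar. Then take the wooden spoon from its crock and stir right down at the bottom of the jar, several good turns, until practically all the old caramels have been moved from where they lay and are mixed with the fresh ones. Stand the spoon back in its crock, bowl down, and press the lid fully home on the jar; leave the glass, the stamp and the glue stick beside the work alone.

Things in the scene. Friction and masses are not known exactly. Their poses are not given: they have to be found in the camera images.
- jar_floor (a point): the clear straight-walled storage jar, fixed to the counter; this point is the centre of its inner floor, 6 mm above the counter. Jar 120 mm across outside, 110 mm inside, 90 mm tall; z up the jar's axis. Eight old caramels lie in it from the start
- jar_mouth (a point): the jar again: centre of its mouth, level with the rim, 90 mm above the counter; its walls are 5 mm thick. On the side of the jar towards the robot, and a little to the robot's left, the counter is bare: room there for the lid
- lid_bar (a point): the bamboo lid: centre of the upright grip bar on its top. Bar 20 mm thick along x, 60 mm long along y, 34 mm tall (z up). At the start its axes are parallel to the jar's. Under the bar a disc 122 mm across, 9 mm thick; its underside lies 26 mm below this point and sits on the rim when the lid is home (this point is then 26 mm above the rim, 116 mm above the counter)
- lid: the same lid, 0.16 kg: centre of the underside of its plug (101 mm across, 20 mm deep, the lowest 6 mm tapering to 91 mm), 46 mm below the bar's centre. A springy seal in the neck grips the plug by friction: a straight pull takes about 11 to 17 N, much less while it turns, turning about 0.7 N m, pushing home about 12 to 20 N; it is free after about 10 mm of lift
- spoon: the wooden spoon: the very end of its bowl. 235 mm long, 45 g, z runs up its axis to the handle's end; the bowl, round at its end, is 28 mm wide along x and 9 mm thick along y over the lowest 45 mm. It stands bowl down in the crock, leaning on the rim
- spoon_handle (a point): the same spoon: point on the axis of its round handle, 200 mm above the very end of the bowl and 35 mm below the top end; handle 12 mm in diameter, from 60 mm above that end to the top. Can be gripped anywhere above the crock's rim
- crock_floor (a point): the white straight utensil crock, fixed to the counter: centre of its inner floor, 6 mm above the counter. 66 mm across outside, 56 mm inside
- crock_mouth (a point): the crock: centre of its mouth, 115 mm above the counter
- tray_in (a point): shallow steel tray 120 x 135 mm, fixed, with a rim 9 mm high; this point is the centre of its floor, 3 mm above the counter. The fresh caramels stand on it
- new1_c (a point): fresh caramel 1 on the tray: brown drum 20 mm across and 18 mm tall, 10 g, waxy and slippery; this point is its centre, z along the drum's axis. May be absent
- new2_c (a point): fresh caramel 2 on the tray: brown drum 20 mm across and 18 mm tall, 10 g, waxy and slippery; this point is its centre, z along the drum's axis. May be absent
- new3_c (a point): fresh caramel 3 on the tray: brown drum 20 mm across and 18 mm tall, 10 g, waxy and slippery; this point is its centre, z along the drum's axis. May be absent
- new4_c (a point): fresh caramel 4 on the tray: brown drum 20 mm across and 18 mm tall, 10 g, waxy and slippery; this point is its centre, z along the drum's axis. May be absent
- old1_c (a point): old caramel 1 in the jar: the same kind of drum, 20 mm across and 18 mm tall; its centre
- old2_c (a point): old caramel 2 in the jar: the same kind of drum, 20 mm across and 18 mm tall; its centre
- old3_c (a point): old caramel 3 in the jar: the same kind of drum, 20 mm across and 18 mm tall; its centre
- old4_c (a point): old caramel 4 in the jar: the same kind of drum, 20 mm across and 18 mm tall; its centre
- old5_c (a point): old caramel 5 in the jar: the same kind of drum, 20 mm across and 18 mm tall; its centre
- old6_c (a point): old caramel 6 in the jar: the same kind of drum, 20 mm across and 18 mm tall; its centre
- old7_c (a point): old caramel 7 in the jar: the same kind of drum, 20 mm across and 18 mm tall; its centre
- old8_c (a point): old caramel 8 in the jar: the same kind of drum, 20 mm across and 18 mm tall; its centre
- glass_1: drinking glass, 62 mm across and 83 mm tall, a bystander; origin at the centre of its underside
- rubber_stamp: rubber stamp with a wooden handle, 25 x 44 x 73 mm, standing, a bystander; origin under its centre
- glue_stick: standing glue stick, 26 mm across, 91 mm tall, a bystander; origin under its centre
There are look-alikes about, which are no part of the job. Leave any green look-alike of the part that bears crock_floor alone.

How it is judged:
By the outcome, as a careful person would: the job done as asked, in the order asked, and still so for the second after the job is handed in, with the robot touching nothing.
Of new1, new2, new3, new4 only 2 to 4 are there at a start; the rules pass over those that are not, and their reading is None.
At some moment in a run one of new1, new2, new3, new4 may be knocked a few centimetres aside while the robot is not near it.
It also fails if it takes over 210 s, if anything falls off the work surface, if the arm or the gripper's body presses on something with over 40 N, if the wrist force passes 120 N, or if a joint passes its speed limit or range.

### The arm

A 6-joint arm with a two-finger parallel gripper is mounted at the origin on a cart in front of the work surface, level with it; the furniture and walls round the work are solid. World frame = base frame: x ahead of the robot, y to its left, z up, the work surface at z = 0. Lengths are in mm, angles in rad, forces in N, time in s.
With the tool pointing down it reaches from about 325 to 1000 mm from the base axis. Payload 5.1 kg.
Tool frame: the origin (TCP) lies between the finger pads; the fingertips stand 19 mm ahead of it and the grasp point (between the pads) is the TCP; z points along the fingers, y is the line along which they close (so a half turn about z gives the same grasp; the last joint's range is limited). The gripper opens to 85 mm and grips with 20 to 120 N. Pads are 22 mm wide; open, the fingers measure 114 mm over their backs; the gripper's body (76 mm by 85 mm) begins 54 mm behind the grasp point. The pads swing forward as they close: fully open they stand 13 mm farther back than shut.
Start: joints at [-1.288, 0.124, 1.65, -0, 1.367, -0.083], TCP at [232.47, -606.995, 250.322] pointing down, gripper open.
Joint ranges: [-2.61, 2.61], [-1.02, 2.33], [0.03, 2.71], [-1.35, 4.49], [0.32, 2.68], [-2.91, 2.91]. Speed limits (rad/s): [2.57, 2.57, 3.14, 3.14, 3.14, 3.14].

### API

Orientations are given as a unit quaternion [x, y, z, w].
In Python, from station import get_obs, snapshot, calibration, r gives the robot as it stands.
- The arm moves only by the shell command python3 -m creep 'ROWS' [FORCE]. ROWS is JSON, a list of rows, each an object of numbers: "dx", "dy", "dz": the shift along the world's x, y, z in m; "turn": the turn about the world's z in rad; "grip": the opening in per cent of the stroke, from 0 (shut) to 100 (fully open). A call has exactly 10 rows; each row shifts and turns the commanded pose from where the row before left it; what a row does not reach is not made up. A row lasts 1/8 s, in which the tool goes at most 62.5 mm and 10.7 degrees, less where a joint would pass 70% of its speed; a pose out of reach is approached as far as the arm can. A call with a gripper value outside its range is refused whole. The fingers move at their own pace and stop on an object; FORCE is the grip in N (left out, the last holds). Time passes only in rows, so rows that do not move let the fingers close, or fill a call up. It gives the time, the measured TCP pose, the force, the opening and the grip force at its end, in the units of the state.
- get_obs(): the state, without advancing time (a new reading comes with each control period).
- snapshot(name): name is "scene" or "top"; returns the picture (384x512x3 uint8, blue, green, red); there is no depth.
- calibration(name): a dict with "intrinsics" (3x3 intrinsics, pixels), "R" (3x3) and "t" (3): a world point X has camera coordinates R X + t. Camera axes: x right, y down, z forward; pixel columns grow to the right and rows downward; lengths in mm; the calibration is good to about 2 mm. A picture is of the moment at which its call begins. calibration takes no time and is no camera call.
- r.close_job(): hands the job in; it is judged then, once.
The state is a dict: "clock": time; "joint_positions": joint angles; "joint_velocities": joint speeds; "effort": joint torques, N m; "eef_pos": TCP position; "tool_rot": TCP orientation; "force": force on the tool from outside, world axes, zero at the start; "torque": the same for the moment, N m; "opening": opening from 0.0 (shut) to 1.0 (fully open); "grip_force": force on a finger pad.
Only numpy, scipy, OpenCV 4.12 (cv2) and the standard library are available. Lean on these libraries where they do the work, as an engineer would, in place of code of your own. Each camera call takes 0.05 s, during which the arm holds its last target. There are 200 camera calls.

## Working session

There is one attempt and no reset: what is moved stays moved. The work goes in short steps, Python scripts to look and compute and a shell command to move; the robot and the scene stay as the last step left them, time stands still between calls to the robot, and variables do not carry over. Pictures are saved under pics/ and viewed, at most 16 in all, crops included, and the job is handed in when it is done.

```bash
ls; mkdir -p pics; cat > h.py <<'E'
import numpy as np, cv2
from station import get_obs, snapshot, calibration, r
def ray(cam,u,v):
    c=calibration(cam);K=np.array(c["intrinsics"]);R=np.array(c["R"]);t=np.array(c["t"])
    return -R.T@t, R.T@np.linalg.solve(K,[u,v,1.])
def at_z(cam,u,v,z):
    o,d=ray(cam,u,v); return o+d*(z-o[2])/d[2]
def proj(cam,X):
    c=calibration(cam);p=np.array(c["intrinsics"])@(np.array(c["R"])@np.array(X,float)+np.array(c["t"]));return p[:2]/p[2]
def tri(u1,u2,a="scene",b="top"):
    o1,d1=ray(a,*u1);o2,d2=ray(b,*u2)
    s=np.linalg.lstsq(np.c_[d1,-d2],o2-o1,rcond=None)[0]
    p,q=o1+s[0]*d1,o2+s[1]*d2
    return (p+q)/2,np.linalg.norm(p-q)
E
python3 - <<'E'
from h import *
np.set_printoptions(precision=1,suppress=True)
for n in("scene","top"):
    im=snapshot(n);cv2.imwrite(f"pics/{n}0.png",cv2.resize(im,(800,600),interpolation=cv2.INTER_CUBIC));cv2.imwrite(f"raw_{n}0.png",im)
    c=calibration(n);print(ray(n,256,192),c["intrinsics"][0][0])
o=get_obs();print(o)
E
```

```text
pics
(array([ 672.1, -756.2,  873.7]), array([-0.2,  0.5, -0.8])) 387.3038755741052
(array([ 281. , -285.3, 1393.5]), array([ 0.2,  0. , -1. ])) 473.89695600839724
{'clock': 0.1, 'joint_positions': array([-1.3,  0.1,  1.7,  0. ,  1.4, -0.1]), 'joint_velocities': array([ 0., -0., -0.,  0.,  0.,  0.]), 'effort': array([  0. , -42.5, -36.7,   0. ,   0. ,  -0. ]), 'eef_pos': array([ 232.3, -606.5,  249.2]), 'tool_rot': array([ 1. ,  0.2, -0. , -0. ]), 'force': array([ 0.4,  0.8, -0.2]), 'torque': array([-0., -0.,  0.]), 'grip_force': 0.0, 'opening': 0.9995231346723572}
```

View pics/scene0.png

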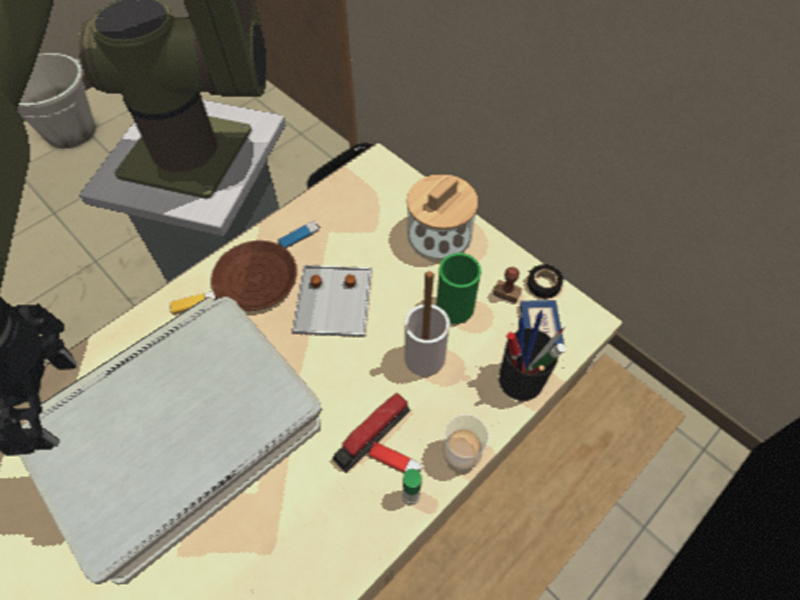

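View pics/top0.png

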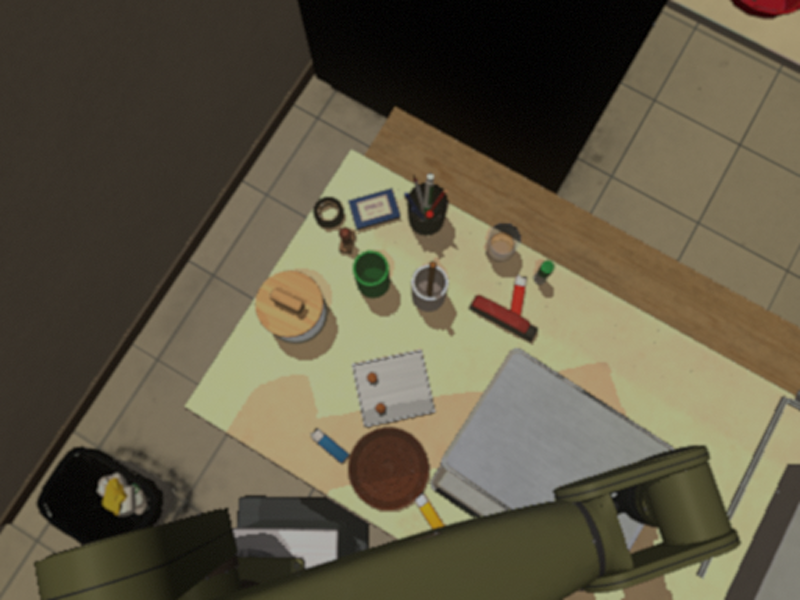

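Scene view: jar and lid at (443,215), white crock with spoon at (427,340), tray at (333,300) with two caramels at (316,281) and (350,281). In the top view the same things are at (291,305), (430,287), (394,388), (372,378) and (381,408).

```bash
python3 - <<'E'
from h import *
np.set_printoptions(precision=1,suppress=True)
k=1.5625
for nm,a,b,z in [("lid",(443,200),(290,304),99),("caramelA",(316,281),(372,378),12),("caramelB",(350,281),(381,408),12),("tray",(333,300),(394,388),3),("crockmouth",(427,325),(430,285),115),("spoonTop",(429,274),(433,263),200),("stamp",(508,285),(346,240),30),("glass",(465,445),(503,243),40),("green",(460,268),(371,270),110)]:
    A=np.array(a)/k;B=np.array(b)/k
    print(nm,*tri(A,B),at_z("scene",*A,z),at_z("top",*B,z))
s=cv2.imread("raw_scene0.png");t=cv2.imread("raw_top0.png")
a=cv2.resize(s[105:250,250:320],None,fx=5.5,fy=4.1)[:, :]
c1=cv2.resize(s[105:255,180:320],(400,428),interpolation=cv2.INTER_CUBIC)
c2=cv2.resize(t[150:290,150:290],(400,400),interpolation=cv2.INTER_CUBIC)
cv2.imwrite("pics/crop0.png",np.hstack([c1,np.vstack([c2,np.zeros((28,400,3),np.uint8)])]))
E
```

```text
lid [546.7 -72.2  98.2] 5.566759886169373 [549.1 -71.   99. ] [544.  -73.6  99. ]
caramelA [ 399.1 -236.2   46.2] 50.61971967591766 [ 368.5 -232.9   12. ] [ 422.4 -218.5   12. ]
caramelB [ 394.1 -220.4   -8.9] 59.22938685825034 [ 424.9 -217.1   12. ] [ 367.2 -236.3   12. ]
tray [ 406.2 -258.8    5.2] 3.1818899121236957 [ 406.8 -256.5    3. ] [ 405.1 -259.6    3. ]
crockmouth [ 582.4 -321.6  106.6] 6.338571563381834 [ 586.  -324.5  115. ] [ 577.7 -322.9  115. ]
spoonTop [ 584.3 -323.9  242.5] 0.18113095552912517 [ 578.3 -294.9  200. ] [ 595.6 -325.3  200. ]
stamp [ 686.6 -163.3   27.1] 3.1777925897517876 [ 687.9 -164.4   30. ] [ 684.2 -164.2   30. ]
glass [ 676.8 -461.3   50. ] 3.1243691821282775 [ 678.2 -456.9   40. ] [ 678.3 -463.4   40. ]
green [ 606.8 -216.3  116.9] 7.004049610683725 [ 609.2 -209.3  110. ] [ 605.2 -217.5  110. ]
```

View pics/crop0.png

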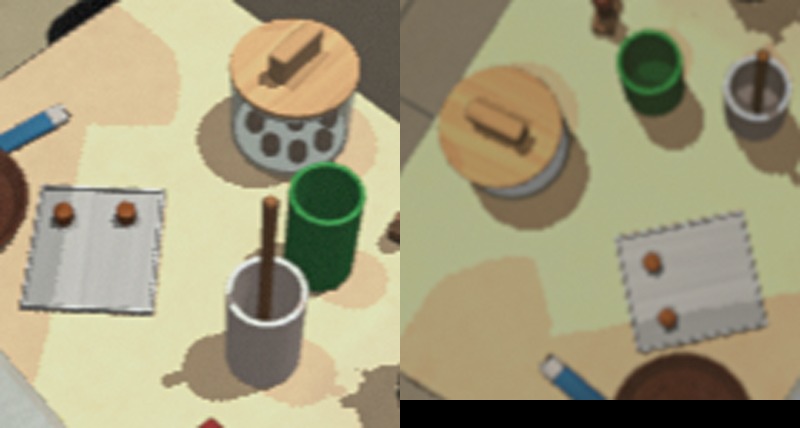

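The crop shows the lid disc at about (295,70) left and (502,130) right, with two caramels on the tray and the spoon leaning towards the far side of the crock. I'll zoom in on the lid to get the bar's direction.

```bash
python3 - <<'E'
from h import *
np.set_printoptions(precision=1,suppress=True)
s=cv2.imread("raw_scene0.png");t=cv2.imread("raw_top0.png")
for n,im,(x0,y0) in(("scene",s,(255,105)),("top",t,(155,165))):
    c=im[y0:y0+60,x0:x0+60];h=cv2.cvtColor(c,cv2.COLOR_BGR2HSV)
    m=cv2.inRange(h,(8,90,120),(20,255,255)) 
    m=cv2.morphologyEx(m,cv2.MORPH_OPEN,np.ones((3,3)))
    ct=max(cv2.findContours(m,0,1)[0],key=cv2.contourArea)
    e=cv2.fitEllipse(cv2.convexHull(ct));print(n,e,at_z(n,e[0][0]+x0,e[0][1]+y0,98))
    b=np.hstack([cv2.resize(c,(400,400),interpolation=cv2.INTER_CUBIC)])
    if n=="scene":L=b
cv2.imwrite("pics/lid0.png",np.hstack([L,b]))
E
```

```text
scene ((27.944759368896484, 23.251407623291016), (34.3994255065918, 45.3787841796875), 92.53309631347656) [547.7 -71.4  98. ]
top ((29.752559661865234, 28.693279266357422), (41.823726654052734, 43.98181915283203), 58.81355285644531) [546.6 -71.   98. ]
```

View pics/lid0.png

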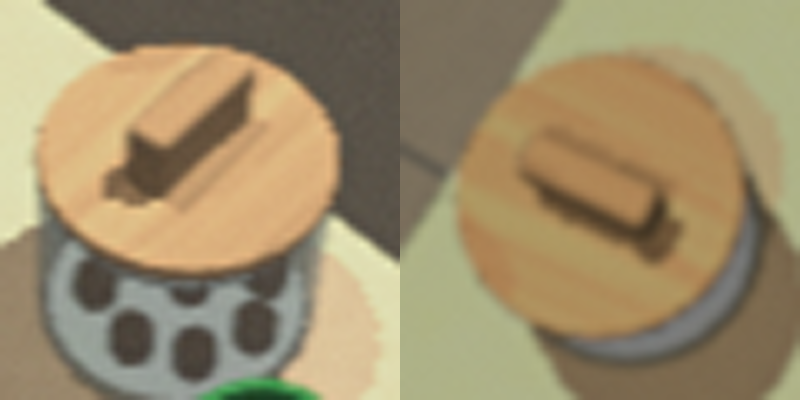

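Lid close-up: in the top view the bar's top face runs from (531,149) to (652,207). In the scene view it runs from (141,138) to (236,70).

```bash
python3 - <<'E'
from h import *
np.set_printoptions(precision=3,suppress=True)
f=60/400
def S(x,y):return at_z("scene",255+x*f,105+y*f,133)
def T(x,y):return at_z("top",155+(x-400)*f,165+y*f,133)
for a,b in((S(141,138),S(236,70)),(T(531,149),T(652,207))):
    d=b-a;print((a+b)/2,np.linalg.norm(d),np.arctan2(d[1],d[0]))
o=get_obs();from scipy.spatial.transform import Rotation as R
print(R.from_quat(o["tool_rot"]).as_matrix(), o["eef_pos"])
k=2.857
def s2(x,y):return (180+x/k,105+y/k)
def t2(x,y):return (150+(x-400)/k,150+y/k)
print("spoon top",tri(s2(270,201),t2(764,53)),"at rim",tri(s2(267,285),t2(760,85)))
c1=at_z("scene",*s2(268,292),115);c2=at_z("top",*t2(758,86),115);print("crock",c1,c2)
for nm,a,z in(("A",(63,214),12),("B",(126,212),12)):print(nm,at_z("scene",*s2(*a),z))
for nm,a,z in(("B",(652,263),12),("A",(668,319),12)):print(nm,at_z("top",*t2(*a),z))
E
```

```text
[548.063 -76.544 133.   ] 51.74815479511471 1.0235217162741184
[544.976 -73.69  133.   ] 55.731863224934536 -2.009265702061205
[[ 0.934  0.358 -0.   ]
 [ 0.358 -0.934  0.002]
 [ 0.    -0.002 -1.   ]] [ 232.327 -606.5    249.159]
spoon top (array([ 583.938, -324.423,  242.905]), np.float64(0.5668194684390795)) at rim (array([ 584.103, -323.9  ,  126.471]), np.float64(3.609445835467066))
crock [ 586.641 -322.179  115.   ] [ 584.201 -323.199  115.   ]
A [ 368.122 -233.28    12.   ]
B [ 424.472 -215.081   12.   ]
B [ 422.057 -218.883   12.   ]
A [ 365.664 -236.205   12.   ]
```

```bash
python3 -m creep '[{"dx":0.031,"dy":0.053,"turn":0.072,"grip":100},{"dx":0.031,"dy":0.053,"turn":0.072,"grip":100},{"dx":0.031,"dy":0.053,"turn":0.072,"grip":100},{"dx":0.031,"dy":0.053,"turn":0.072,"grip":100},{"dx":0.031,"dy":0.053,"turn":0.072,"grip":100},{"dx":0.031,"dy":0.053,"turn":0.072,"grip":100},{"dx":0.031,"dy":0.053,"turn":0.072,"grip":100},{"dx":0.031,"dy":0.053,"turn":0.072,"grip":100},{"dx":0.031,"dy":0.053,"turn":0.072,"grip":100},{"dx":0.031,"dy":0.053,"turn":0.067,"grip":100}]' 110
python3 -c "
from h import *
o=get_obs();print(o['eef_pos'],o['tool_rot'],o['joint_positions'])"
```

```text
[ 232.32690624 -606.49991487  249.15874003] [ 9.83322163e-01  1.81869743e-01 -7.67608823e-05 -9.56524512e-04] [-1.28761416e+00  1.24447255e-01  1.65155842e+00  3.96122210e-05
  1.36750579e+00 -8.26011868e-02]$[0]: bad value
```

```bash
python3 -m creep '[{"dx":0.031,"dy":0.053,"dz":0,"turn":0.072,"grip":100},{"dx":0.031,"dy":0.053,"dz":0,"turn":0.072,"grip":100},{"dx":0.031,"dy":0.053,"dz":0,"turn":0.072,"grip":100},{"dx":0.031,"dy":0.053,"dz":0,"turn":0.072,"grip":100},{"dx":0.031,"dy":0.053,"dz":0,"turn":0.072,"grip":100},{"dx":0.031,"dy":0.053,"dz":0,"turn":0.072,"grip":100},{"dx":0.031,"dy":0.053,"dz":0,"turn":0.072,"grip":100},{"dx":0.031,"dy":0.053,"dz":0,"turn":0.072,"grip":100},{"dx":0.031,"dy":0.053,"dz":0,"turn":0.072,"grip":100},{"dx":0.031,"dy":0.053,"dz":0,"turn":0.067,"grip":100}]' 110
python3 -c "
from h import *
o=get_obs();print(o['eef_pos'],o['tool_rot'],o['joint_positions'])"
```

```text
clock: 1.35
eef_pos: [542.9, -75.0, 250.0]
tool_rot: [0.857, 0.515, -0.0, -0.0]
force: [0.1, -0.5, 0.2]
opening: 1.004
grip_force: 0.0
[542.93050175 -75.02652231 249.9875174 ] [ 8.56906823e-01  5.15471317e-01 -1.32889640e-04 -2.24069928e-05] [-2.35196566e-01 -1.01813630e-01  1.87837151e+00 -1.57660450e-04
  1.36525574e+00  2.52516785e-01]
```

```bash
python3 -m creep '[{"dx":0.004,"dy":0.003,"dz":-0.026,"turn":0,"grip":100},{"dx":0,"dy":0,"dz":-0.026,"turn":0,"grip":100},{"dx":0,"dy":0,"dz":-0.026,"turn":0,"grip":100},{"dx":0,"dy":0,"dz":-0.026,"turn":0,"grip":100},{"dx":0,"dy":0,"dz":-0.016,"turn":0,"grip":100},{"dx":0,"dy":0,"dz":-0.006,"turn":0,"grip":100},{"dx":0,"dy":0,"dz":0,"turn":0,"grip":60},{"dx":0,"dy":0,"dz":0,"turn":0,"grip":40},{"dx":0,"dy":0,"dz":0,"turn":0,"grip":30},{"dx":0,"dy":0,"dz":0,"turn":0,"grip":26}]' 25
python3 - <<'E'
from h import *
for i,n in enumerate(("scene","top")):
    im=snapshot(n);x0,y0=((240,80),(140,150))[i];b=cv2.resize(im[y0:y0+80,x0:x0+80],(400,400),interpolation=cv2.INTER_CUBIC)
    if i==0:L=b
cv2.imwrite("pics/lid1.png",np.hstack([L,b]))
E
```

```text
clock: 2.6
eef_pos: [546.3, -73.8, 124.8]
tool_rot: [0.857, 0.514, -0.0, -0.0]
force: [-2.8, 0.7, 0.9]
opening: 0.261
grip_force: 1.1
```

View pics/lid1.png

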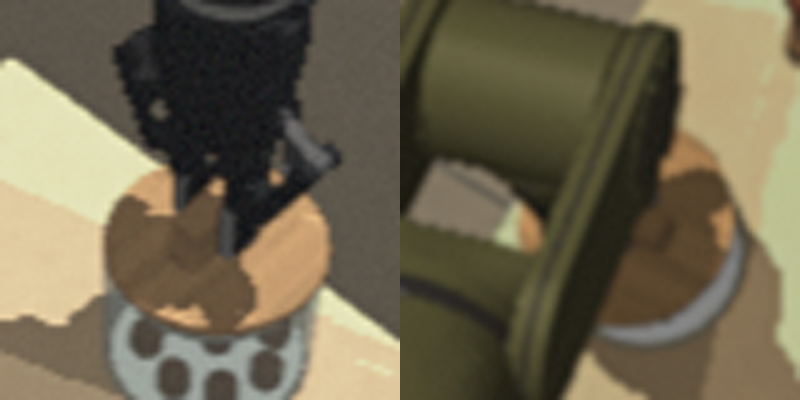

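Fingers straddle the bar at (205,210), well aligned. Closing.

```bash
python3 -m creep '[{"dx":0,"dy":0,"dz":-0.002,"turn":0,"grip":20},{"dx":0,"dy":0,"dz":0,"turn":0,"grip":10},{"dx":0,"dy":0,"dz":0,"turn":0,"grip":5},{"dx":0,"dy":0,"dz":0,"turn":0,"grip":5},{"dx":0,"dy":0,"dz":0,"turn":0,"grip":5},{"dx":0,"dy":0,"dz":0,"turn":0,"grip":5},{"dx":0,"dy":0,"dz":0,"turn":0,"grip":5},{"dx":0,"dy":0,"dz":0,"turn":0,"grip":5},{"dx":0,"dy":0,"dz":0,"turn":0,"grip":5},{"dx":0,"dy":0,"dz":0,"turn":0,"grip":5}]' 110
python3 -c "
from h import *
o=get_obs();print(o['eef_pos'],o['tool_rot'],o['force'],o['torque'])"
```

```text
clock: 3.95
eef_pos: [546.2, -73.6, 124.9]
tool_rot: [0.857, 0.515, -0.001, -0.001]
force: [-9.6, 2.6, 15.1]
opening: 0.209
grip_force: 106.0
[546.18935608 -73.61844885 124.87271957] [ 8.57462821e-01  5.14545003e-01 -5.35340147e-04 -8.14911781e-04] [-9.64192291  2.64474072 15.07331366] [ 0.58780845  1.6793565  -0.05057831]
```

```bash
python3 -m creep '[{"dx":-0.001,"dy":0,"dz":0.002,"turn":0.1,"grip":5},{"dx":0,"dy":0,"dz":0.001,"turn":0.1,"grip":5},{"dx":0,"dy":0,"dz":0.001,"turn":-0.1,"grip":5},{"dx":0,"dy":0,"dz":0.001,"turn":-0.1,"grip":5},{"dx":0,"dy":0,"dz":0.001,"turn":-0.1,"grip":5},{"dx":0,"dy":0,"dz":0.001,"turn":-0.1,"grip":5},{"dx":0,"dy":0,"dz":0.001,"turn":0.1,"grip":5},{"dx":0,"dy":0,"dz":0.001,"turn":0.1,"grip":5},{"dx":0,"dy":0,"dz":0.001,"turn":0.1,"grip":5},{"dx":0,"dy":0,"dz":0.001,"turn":0.1,"grip":5}]' 110
python3 -c "
from h import *
o=get_obs();print(o['eef_pos'],o['tool_rot'],o['force'],o['torque'])"
```

```text
clock: 5.2
eef_pos: [545.4, -73.7, 132.7]
tool_rot: [0.801, 0.598, 0.0, -0.0]
force: [-0.3, 2.3, -0.1]
opening: 0.215
grip_force: 107.5
[545.39133801 -73.73084957 132.66767997] [ 8.01296158e-01  5.98267708e-01  3.07979953e-04 -3.48790662e-04] [-0.29312331  2.26721832 -0.06227545] [ 0.25703522 -0.10087867 -0.33904864]
```

```bash
python3 -m creep '[{"dx":0,"dy":0,"dz":0.001,"turn":-0.1,"grip":5},{"dx":0,"dy":0,"dz":0.001,"turn":-0.1,"grip":5},{"dx":0,"dy":0,"dz":0.001,"turn":-0.1,"grip":5},{"dx":0,"dy":0,"dz":0.001,"turn":-0.1,"grip":5},{"dx":0,"dy":0,"dz":0.001,"turn":0.1,"grip":5},{"dx":0,"dy":0,"dz":0.001,"turn":0.1,"grip":5},{"dx":0,"dy":0,"dz":0.005,"turn":0,"grip":5},{"dx":0,"dy":0,"dz":0.01,"turn":0,"grip":5},{"dx":0,"dy":0,"dz":0.015,"turn":0,"grip":5},{"dx":0,"dy":0,"dz":0.015,"turn":0,"grip":5}]' 110
python3 - <<'E'
from h import *
o=get_obs();print(o['eef_pos'],o['tool_rot'],o['force'],o['torque'])
for i,n in enumerate(("scene","top")):
    im=snapshot(n);cv2.imwrite(f"raw_{n}1.png",im);x0,y0=((200,70),(100,140))[i];b=cv2.resize(im[y0:y0+130,x0:x0+130],(400,400),interpolation=cv2.INTER_CUBIC)
    if i==0:L=b
cv2.imwrite("pics/lid2.png",np.hstack([L,b]))
E
```

```text
clock: 6.45
eef_pos: [545.8, -74.1, 185.9]
tool_rot: [0.858, 0.514, 0.0, 0.0]
force: [-0.5, 0.4, -1.3]
opening: 0.212
grip_force: 107.5
[545.77479051 -74.07357961 185.94346167] [8.57598565e-01 5.14319329e-01 3.98316885e-04 4.13211854e-04] [-0.47212596  0.39398406 -1.34396851] [-0.01955191 -0.02412696  0.01849618]
```

View pics/lid2.png

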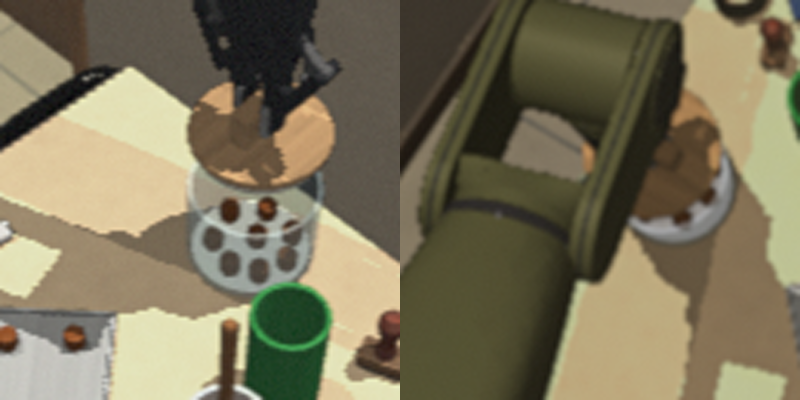

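The lid is off, held in the gripper at (262,135), with the eight old caramels visible in the jar. Checking the bare spot and the table edges.

```bash
python3 - <<'E'
from h import *
np.set_printoptions(precision=0,suppress=True)
k=1.5625
for nm,p in(("corner",(185,408)),("edge far",(350,150)),("edge near",(320,490)),("bluepen",(315,432)),("pan",(389,468)),("trayTL",(355,365)),("trayBL",(366,425)),("trayTR",(423,350)),("trayBR",(433,412))):print(nm,at_z("top",*np.array(p)/k,3))
im=cv2.imread("raw_top0.png");im2=cv2.imread("raw_top0.png")
print("lid spot px",proj("top",(425,-35,0))*k,proj("scene",(425,-35,0))*k)
E
```

```text
corner [364. 129.   3.]
edge far [ 880. -165.    3.]
edge near [ 219. -128.    3.]
bluepen [ 322. -115.    3.]
pan [ 259. -253.    3.]
trayTL [ 447. -186.    3.]
trayBL [ 336. -209.    3.]
trayTR [ 477. -313.    3.]
trayBR [ 361. -333.    3.]
lid spot px [275. 376.] [381. 208.]
```

```bash
python3 -m creep '[{"dx":-0.03,"dy":0.01,"dz":0.0,"turn":0,"grip":5},{"dx":-0.03,"dy":0.01,"dz":0,"turn":0,"grip":5},{"dx":-0.03,"dy":0.01,"dz":0,"turn":0,"grip":5},{"dx":-0.03,"dy":0.009,"dz":-0.01,"turn":0,"grip":5},{"dx":0,"dy":0,"dz":-0.03,"turn":0,"grip":5},{"dx":0,"dy":0,"dz":-0.03,"turn":0,"grip":5},{"dx":0,"dy":0,"dz":-0.03,"turn":0,"grip":5},{"dx":0,"dy":0,"dz":-0.02,"turn":0,"grip":5},{"dx":0,"dy":0,"dz":-0.005,"turn":0,"grip":5},{"dx":0,"dy":0,"dz":-0.002,"turn":0,"grip":5}]' 110
python3 -c "
from h import *
o=get_obs();print(o['eef_pos'],o['tool_rot'],o['force'],o['torque'])"
```

```text
clock: 7.8
eef_pos: [425.8, -35.1, 57.7]
tool_rot: [0.858, 0.514, 0.0, 0.0]
force: [-0.1, 0.5, -1.4]
opening: 0.211
grip_force: 107.9
[425.81350562 -35.07476447  57.6934365 ] [8.57531597e-01 5.14431213e-01 2.15796728e-04 2.00805308e-04] [-0.0775468   0.47038382 -1.41180608] [-0.02855806 -0.0116092   0.015361  ]
```

```bash
python3 -m creep '[{"dx":0,"dy":0,"dz":-0.001,"turn":0,"grip":5},{"dx":0,"dy":0,"dz":-0.001,"turn":0,"grip":5},{"dx":0,"dy":0,"dz":-0.001,"turn":0,"grip":5},{"dx":0,"dy":0,"dz":0,"turn":0,"grip":5},{"dx":0,"dy":0,"dz":0,"turn":0,"grip":5},{"dx":0,"dy":0,"dz":0,"turn":0,"grip":5},{"dx":0,"dy":0,"dz":0,"turn":0,"grip":5},{"dx":0,"dy":0,"dz":0,"turn":0,"grip":5},{"dx":0,"dy":0,"dz":0,"turn":0,"grip":5},{"dx":0,"dy":0,"dz":0,"turn":0,"grip":5}]' 20
```

```text
clock: 9.05
eef_pos: [426.0, -35.1, 54.9]
tool_rot: [0.858, 0.514, 0.0, 0.0]
force: [-0.4, 0.3, 6.1]
opening: 0.215
grip_force: 109.0
```

```bash
python3 -m creep '[{"dx":0,"dy":0,"dz":0,"turn":0,"grip":30},{"dx":0,"dy":0,"dz":0,"turn":0,"grip":40},{"dx":0,"dy":0,"dz":0,"turn":0,"grip":50},{"dx":0,"dy":0,"dz":0,"turn":0,"grip":60},{"dx":0,"dy":0,"dz":0.02,"turn":0,"grip":60},{"dx":0,"dy":0,"dz":0.03,"turn":0,"grip":60},{"dx":0,"dy":0,"dz":0.03,"turn":0,"grip":60},{"dx":-0.01,"dy":-0.04,"dz":0.015,"turn":-0.13,"grip":50},{"dx":-0.01,"dy":-0.04,"dz":0,"turn":-0.13,"grip":40},{"dx":-0.01,"dy":-0.04,"dz":0,"turn":-0.13,"grip":36}]' 40
python3 - <<'E'
from h import *
np.set_printoptions(precision=1,suppress=True)
im=snapshot("scene");cv2.imwrite("raw_scene2.png",im)
h=cv2.cvtColor(im,cv2.COLOR_BGR2HSV);m=cv2.inRange(h,(3,130,60),(14,255,230))
n,_,st,ce=cv2.connectedComponentsWithStats(m)
for i in range(1,n):
    if st[i,4]>15:
        p=at_z("scene",*ce[i],12)
        if 300<p[0]<500 and -350<p[1]<-150: print(ce[i],st[i],p)
im0=cv2.imread("raw_scene0.png");m=cv2.inRange(cv2.cvtColor(im0,cv2.COLOR_BGR2HSV),(3,130,60),(14,255,230))
n,_,st,ce=cv2.connectedComponentsWithStats(m)
for i in range(1,n):
    p=at_z("scene",*ce[i],12)
    if st[i,4]>15 and 300<p[0]<500 and -350<p[1]<-150: print("t0",ce[i],st[i],p)
cv2.imwrite("pics/s2.png",cv2.resize(im[60:260,120:390],(800,592),interpolation=cv2.INTER_CUBIC))
E
```

```text
clock: 10.3
eef_pos: [395.3, -156.1, 149.8]
tool_rot: [0.942, 0.337, 0.0, 0.0]
force: [-0.4, -0.4, 0.1]
opening: 0.362
grip_force: 0.0
[201.5 179.2] [199 176   6   8  32] [ 365.8 -231.6   12. ]
[223.7 178.9] [221 176   6   7  33] [ 423.1 -214.5   12. ]
t0 [201.6 179.1] [199 176   6   7  33] [ 366.1 -231.1   12. ]
t0 [223.7 178.8] [221 176   6   6  30] [ 422.9 -214.1   12. ]
```

View pics/s2.png

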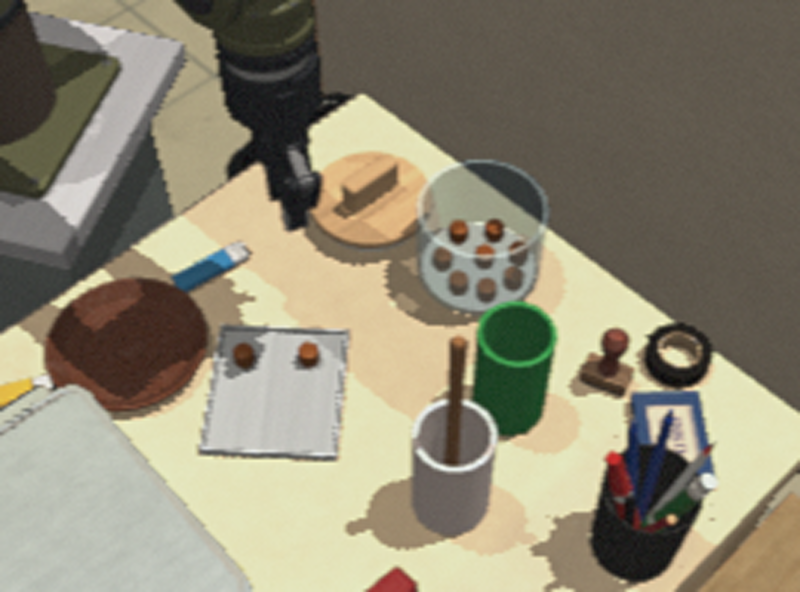

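The lid stands plug-down at (370,200). Caramels are still on the tray at (243,355) and (308,354), and the spoon handle runs from (457,342) to the rim at (453,462). Going for caramel A.

```bash
python3 -m creep '[{"dx":-0.015,"dy":-0.04,"dz":-0.02,"turn":-0.15,"grip":36},{"dx":-0.014,"dy":-0.037,"dz":-0.02,"turn":-0.15,"grip":36},{"dx":0,"dy":0,"dz":-0.03,"turn":-0.096,"grip":36},{"dx":0,"dy":0,"dz":-0.03,"turn":0,"grip":36},{"dx":0,"dy":0,"dz":-0.018,"turn":0,"grip":36},{"dx":0,"dy":0,"dz":-0.007,"turn":0,"grip":36},{"dx":0,"dy":0,"dz":0,"turn":0,"grip":20},{"dx":0,"dy":0,"dz":0,"turn":0,"grip":5},{"dx":0,"dy":0,"dz":0,"turn":0,"grip":5},{"dx":0,"dy":0,"dz":0,"turn":0,"grip":5}]' 40
```

```text
clock: 11.6
eef_pos: [366.8, -232.2, 24.9]
tool_rot: [0.989, 0.147, 0.0, 0.0]
force: [0.5, -0.4, -0.2]
opening: 0.207
grip_force: 39.0
```

```bash
python3 -m creep '[{"dx":0,"dy":0,"dz":0.015,"turn":0,"grip":5},{"dx":0,"dy":0,"dz":0.03,"turn":0,"grip":5},{"dx":0,"dy":0,"dz":0.04,"turn":0,"grip":5},{"dx":0.01,"dy":0.01,"dz":0.045,"turn":0,"grip":5},{"dx":0.03,"dy":0.025,"dz":0.01,"turn":0,"grip":5},{"dx":0.03,"dy":0.025,"dz":0,"turn":0,"grip":5},{"dx":0.03,"dy":0.025,"dz":0,"turn":0,"grip":5},{"dx":0.03,"dy":0.025,"dz":0,"turn":0,"grip":5},{"dx":0.03,"dy":0.025,"dz":0,"turn":0,"grip":5},{"dx":0.02,"dy":0.025,"dz":0,"turn":0,"grip":5}]' 40
python3 -m creep '[{"dx":0,"dy":0,"dz":-0.04,"turn":0,"grip":5},{"dx":0,"dy":0,"dz":-0.04,"turn":0,"grip":5},{"dx":0,"dy":0,"dz":-0.025,"turn":0,"grip":5},{"dx":0,"dy":0,"dz":0,"turn":0,"grip":20},{"dx":0,"dy":0,"dz":0,"turn":0,"grip":38},{"dx":0,"dy":0,"dz":0,"turn":0,"grip":38},{"dx":0,"dy":0,"dz":0.02,"turn":0,"grip":38},{"dx":0,"dy":0,"dz":0.035,"turn":0,"grip":38},{"dx":0,"dy":0,"dz":0.04,"turn":0,"grip":38},{"dx":-0.02,"dy":-0.02,"dz":0.01,"turn":0.1,"grip":38}]' 40
```

```text
clock: 12.85
eef_pos: [547.8, -71.0, 165.7]
tool_rot: [0.989, 0.147, 0.001, 0.0]
force: [0.6, -1.2, 0.8]
opening: 0.216
grip_force: 39.1
clock: 14.1
eef_pos: [529.4, -92.3, 170.7]
tool_rot: [0.98, 0.198, 0.004, 0.002]
force: [-0.9, -1.0, 0.5]
opening: 0.38
grip_force: 0.0
```

```bash
python3 -m creep '[{"dx":-0.02,"dy":-0.02,"dz":-0.01,"turn":0.15,"grip":38},{"dx":-0.02,"dy":-0.02,"dz":-0.01,"turn":0.15,"grip":38},{"dx":-0.02,"dy":-0.02,"dz":-0.01,"turn":0.15,"grip":38},{"dx":-0.02,"dy":-0.02,"dz":-0.01,"turn":0.15,"grip":38},{"dx":-0.02,"dy":-0.02,"dz":-0.01,"turn":0.15,"grip":38},{"dx":-0.006,"dy":-0.01,"dz":-0.01,"turn":0.15,"grip":38},{"dx":0,"dy":0,"dz":-0.01,"turn":0.15,"grip":38},{"dx":0,"dy":0,"dz":0,"turn":0.15,"grip":38},{"dx":0,"dy":0,"dz":0,"turn":0.15,"grip":38},{"dx":0,"dy":0,"dz":0,"turn":0.1,"grip":38}]' 40
python3 - <<'E'
from h import *
np.set_printoptions(precision=1,suppress=True)
im=snapshot("scene");cv2.imwrite("raw_scene3.png",im)
h=cv2.cvtColor(im,cv2.COLOR_BGR2HSV);m=cv2.inRange(h,(3,110,40),(16,255,230))
n,_,st,ce=cv2.connectedComponentsWithStats(m)
for i in range(1,n):
    if st[i,4]>10:
        p=at_z("scene",*ce[i],12)
        if 300<p[0]<650 and -380<p[1]<0: print(ce[i],st[i],p)
E
```

```text
clock: 15.35
eef_pos: [421.3, -202.5, 96.5]
tool_rot: [0.603, 0.798, 0.0, 0.001]
force: [-0.9, 0.1, -0.4]
opening: 0.383
grip_force: 0.0
[250.6 126.2] [243 121  14  11  38] [439.7 -13.7  12. ]
[253.1 138.7] [247 134  13   9  23] [460.3 -57.9  12. ]
[274.3 137.7] [272 135   6   7  32] [518.5 -37.6  12. ]
[284.1 140.1] [279 134  11  12  62] [547.7 -38.5  12. ]
[273.2 193.9] [271 174   6  43 147] [ 563.5 -224.4   12. ]
[227.9 196.9] [225 194   7   7  39] [ 451.7 -265.6   12. ]
```

```bash
python3 -m creep '[{"dx":0.004,"dy":-0.007,"dz":0,"turn":-0.162,"grip":38},{"dx":0.003,"dy":-0.007,"dz":0,"turn":-0.162,"grip":38},{"dx":0.003,"dy":-0.007,"dz":0,"turn":-0.162,"grip":38},{"dx":0.003,"dy":-0.007,"dz":0,"turn":-0.162,"grip":38},{"dx":0.003,"dy":-0.007,"dz":0,"turn":-0.162,"grip":38},{"dx":0.003,"dy":-0.006,"dz":0,"turn":-0.162,"grip":38},{"dx":0.003,"dy":-0.006,"dz":0,"turn":-0.162,"grip":38},{"dx":0.003,"dy":-0.006,"dz":0,"turn":-0.162,"grip":38},{"dx":0.003,"dy":-0.006,"dz":0,"turn":-0.162,"grip":38},{"dx":0.002,"dy":-0.006,"dz":0,"turn":-0.162,"grip":38}]' 40
python3 - <<'E'
from h import *
np.set_printoptions(precision=1,suppress=True)
a=cv2.imread("raw_scene3.png");b=snapshot("scene")
b2=b.copy()
for z in (3,12,):
  cv2.circle(b2,tuple(int(round(v)) for v in proj("scene",(451.5,-267.5,z))),0,(0,255,0),-1)
f=lambda i:cv2.resize(i[160:240,185:265],(400,400),interpolation=cv2.INTER_CUBIC)
cv2.imwrite("pics/s3.png",np.hstack([f(a),f(b2)]))
E
```

```text
clock: 16.65
eef_pos: [451.2, -267.6, 96.2]
tool_rot: [0.994, 0.109, 0.001, 0.001]
force: [-0.6, 0.4, 0.4]
opening: 0.38
grip_force: 0.0
```

View pics/s3.png

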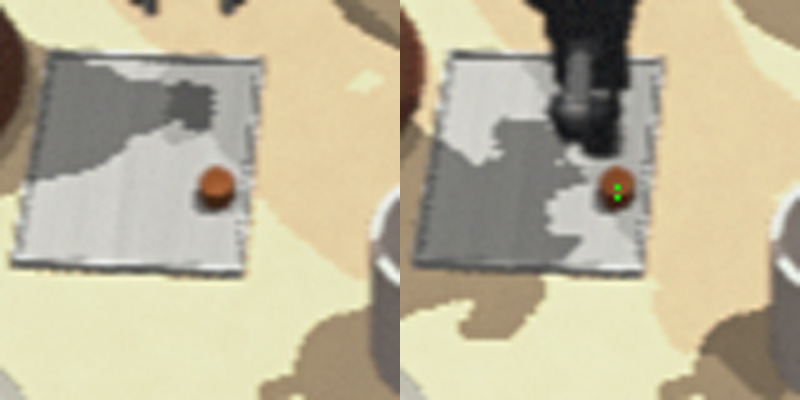

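Caramel B stands at (217,187), just inside the tray's right rim, and the tool is directly above it.

```bash
python3 -m creep '[{"dx":-0.001,"dy":0,"dz":-0.02,"turn":0,"grip":38},{"dx":0,"dy":0,"dz":-0.025,"turn":0,"grip":38},{"dx":0,"dy":0,"dz":-0.02,"turn":0,"grip":38},{"dx":0,"dy":0,"dz":-0.006,"turn":0,"grip":38},{"dx":0,"dy":0,"dz":0,"turn":0,"grip":20},{"dx":0,"dy":0,"dz":0,"turn":0,"grip":5},{"dx":0,"dy":0,"dz":0,"turn":0,"grip":5},{"dx":0,"dy":0,"dz":0,"turn":0,"grip":5},{"dx":0,"dy":0,"dz":0.02,"turn":0,"grip":5},{"dx":0,"dy":0,"dz":0.03,"turn":0,"grip":5}]' 40
```

```text
clock: 17.95
eef_pos: [448.6, -266.4, 72.9]
tool_rot: [0.994, 0.112, -0.001, -0.001]
force: [0.2, -0.9, -0.9]
opening: 0.212
grip_force: 39.1
```

Held. Carry it to the jar: +98, +195.

```bash
python3 -m creep '[{"dx":0,"dy":0.01,"dz":0.045,"turn":0,"grip":5},{"dx":0,"dy":0.015,"dz":0.045,"turn":0,"grip":5},{"dx":0.012,"dy":0.025,"dz":0,"turn":0,"grip":5},{"dx":0.014,"dy":0.025,"dz":0,"turn":0,"grip":5},{"dx":0.014,"dy":0.025,"dz":0,"turn":0,"grip":5},{"dx":0.014,"dy":0.025,"dz":0,"turn":0,"grip":5},{"dx":0.014,"dy":0.025,"dz":0,"turn":0,"grip":5},{"dx":0.014,"dy":0.025,"dz":0,"turn":0,"grip":5},{"dx":0.014,"dy":0.02,"dz":0,"turn":0,"grip":5},{"dx":0,"dy":0,"dz":-0.01,"turn":0,"grip":5}]' 40
python3 -m creep '[{"dx":0,"dy":0,"dz":-0.04,"turn":0,"grip":5},{"dx":0,"dy":0,"dz":-0.04,"turn":0,"grip":5},{"dx":0,"dy":0,"dz":-0.015,"turn":0,"grip":5},{"dx":0,"dy":0,"dz":0,"turn":0,"grip":20},{"dx":0,"dy":0,"dz":0,"turn":0,"grip":38},{"dx":0,"dy":0,"dz":0,"turn":0,"grip":38},{"dx":0,"dy":0,"dz":0.02,"turn":0,"grip":38},{"dx":0,"dy":0,"dz":0.04,"turn":0,"grip":38},{"dx":0,"dy":0,"dz":0.06,"turn":0,"grip":38},{"dx":0,"dy":0,"dz":0.06,"turn":0,"grip":38}]' 40
```

```text
clock: 19.2
eef_pos: [546.7, -71.1, 154.1]
tool_rot: [0.994, 0.113, 0.001, 0.0]
force: [-0.5, -0.9, -0.5]
opening: 0.211
grip_force: 39.1
clock: 20.45
eef_pos: [545.1, -71.9, 241.2]
tool_rot: [0.994, 0.112, 0.0, 0.0]
force: [1.2, 0.2, -0.2]
opening: 0.376
grip_force: 0.0
```

```bash
python3 - <<'E'
from h import *
np.set_printoptions(precision=2,suppress=True)
pl={}
for n,f,(x0,y0,x1,y1) in(("scene","raw_scene0.png",(262,170,288,222)),("top","raw_top0.png",(264,160,290,200))):
    im=cv2.imread(f)[y0:y1,x0:x1];h=cv2.cvtColor(im,cv2.COLOR_BGR2HSV)
    m=cv2.inRange(h,(3,90,30),(18,255,200));k,l,st,ce=cv2.connectedComponentsWithStats(m)
    i=1+np.argmax(st[1:,4]);ys,xs=np.where(l==i);print(n,st[i])
    # row-wise centres
    c=np.array([(xs[ys==y].mean()+x0,y+y0,(ys==y).sum()) for y in np.unique(ys)]);print(c[::3])
    c=c[c[:,2]>=3] if n=="scene" else c
    vx,vy,px,py=cv2.fitLine(c[1:-1,:2].astype(np.float32),cv2.DIST_HUBER,0,.01,.01).ravel()
    o,d1=ray(n,px,py);_,d2=ray(n,px+20*vx,py+20*vy)
    N=np.cross(d1,d2);N/=np.linalg.norm(N);pl[n]=(N,N@o)
N=np.array([pl["scene"][0],pl["top"][0]]);b=np.array([pl["scene"][1],pl["top"][1]])
for z in(6,115,200,240):
    print(z,np.linalg.solve(N[:,:2],b-N[:,2]*z))
E
```

```text
scene [  8   4   7  43 174]
[[274.5 174.    4. ]
 [274.  177.    5. ]
 [274.  180.    5. ]
 [274.  183.    3. ]
 [273.5 186.    4. ]
 [273.5 189.    4. ]
 [273.5 192.    4. ]
 [273.  195.    3. ]
 [273.5 198.    4. ]
 [272.5 201.    4. ]
 [272.5 204.    4. ]
 [272.5 207.    4. ]
 [272.5 210.    4. ]
 [272.5 213.    4. ]
 [272.  216.    3. ]]
top [10  5  7 24 77]
[[279.5 165.    2. ]
 [277.5 168.    6. ]
 [276.  171.    3. ]
 [276.  174.    3. ]
 [275.5 177.    4. ]
 [275.  180.    3. ]
 [275.  183.    3. ]
 [274.5 186.    2. ]]
6 [ 584.05 -322.47]
115 [ 583.65 -322.79]
200 [ 583.34 -323.04]
240 [ 583.19 -323.16]
```

```bash
python3 -m creep '[{"dx":0,"dy":0,"dz":0.05,"turn":0,"grip":50},{"dx":0.004,"dy":-0.028,"dz":0.0,"turn":0,"grip":60},{"dx":0.004,"dy":-0.028,"dz":0,"turn":0,"grip":60},{"dx":0.005,"dy":-0.028,"dz":0,"turn":0,"grip":60},{"dx":0.005,"dy":-0.028,"dz":0,"turn":0,"grip":60},{"dx":0.005,"dy":-0.028,"dz":0,"turn":0,"grip":60},{"dx":0.005,"dy":-0.028,"dz":0,"turn":0,"grip":60},{"dx":0.005,"dy":-0.028,"dz":0,"turn":0,"grip":60},{"dx":0.005,"dy":-0.028,"dz":0,"turn":0,"grip":60},{"dx":0.0,"dy":-0.027,"dz":0,"turn":0,"grip":60}]' 30
python3 - <<'E'
from h import *
for i,n in enumerate(("scene","top")):
    im=snapshot(n);x0,y0=((225,110),(200,110))[i];b=cv2.resize(im[y0:y0+130,x0:x0+130],(400,400),interpolation=cv2.INTER_CUBIC)
    if i==0:L=b
cv2.imwrite("pics/sp.png",np.hstack([L,b]))
E
```

```text
clock: 21.7
eef_pos: [583.6, -324.6, 288.4]
tool_rot: [0.994, 0.112, -0.0, -0.0]
force: [-0.5, 0.4, -0.6]
opening: 0.597
grip_force: 0.0
```

View pics/sp.png

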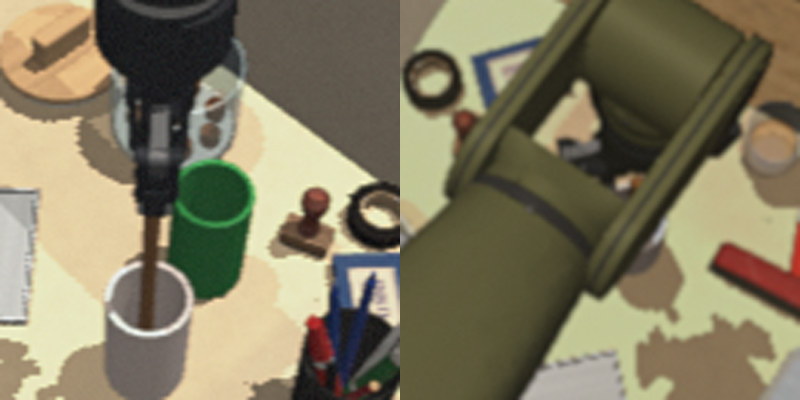

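The fingers are directly over the handle (150,210). Descending and closing.

```bash
python3 -m creep '[{"dx":0,"dy":0.001,"dz":-0.02,"turn":0,"grip":60},{"dx":0,"dy":0,"dz":-0.02,"turn":0,"grip":60},{"dx":0,"dy":0,"dz":-0.02,"turn":0,"grip":60},{"dx":0,"dy":0,"dz":-0.02,"turn":0,"grip":60},{"dx":0,"dy":0,"dz":-0.008,"turn":0,"grip":60},{"dx":0,"dy":0,"dz":0,"turn":0,"grip":35},{"dx":0,"dy":0,"dz":0,"turn":0,"grip":15},{"dx":0,"dy":0,"dz":0,"turn":0,"grip":5},{"dx":0,"dy":0,"dz":0,"turn":0,"grip":0},{"dx":0,"dy":0,"dz":0,"turn":0,"grip":0}]' 80
python3 -m creep '[{"dx":0,"dy":0,"dz":0.03,"turn":0,"grip":0},{"dx":0,"dy":0,"dz":0.03,"turn":0,"grip":0},{"dx":0,"dy":0,"dz":0.03,"turn":0,"grip":0},{"dx":0,"dy":0,"dz":0.03,"turn":0,"grip":0},{"dx":0,"dy":0,"dz":0.03,"turn":0,"grip":0},{"dx":-0.004,"dy":0.026,"dz":0.01,"turn":0,"grip":0},{"dx":-0.004,"dy":0.026,"dz":0,"turn":0,"grip":0},{"dx":-0.004,"dy":0.026,"dz":0,"turn":0,"grip":0},{"dx":-0.004,"dy":0.026,"dz":0,"turn":0,"grip":0},{"dx":-0.004,"dy":0.026,"dz":0,"turn":0,"grip":0}]' 110
python3 - <<'E'
from h import *
for i,n in enumerate(("scene","top")):
    im=snapshot(n);cv2.imwrite(f"raw_{n}5.png",im);x0,y0=((225,50),(180,100))[i];b=cv2.resize(im[y0:y0+130,x0:x0+130],(400,400),interpolation=cv2.INTER_CUBIC)
    if i==0:L=b
cv2.imwrite("pics/sp2.png",np.hstack([L,b]))
E
```

```text
clock: 23.05
eef_pos: [584.0, -322.3, 201.6]
tool_rot: [0.994, 0.112, 0.001, 0.001]
force: [0.5, 0.3, 4.6]
opening: 0.118
grip_force: 77.9
clock: 24.3
eef_pos: [562.9, -189.7, 359.5]
tool_rot: [0.994, 0.112, -0.0, -0.0]
force: [-0.5, 0.1, -0.3]
opening: 0.108
grip_force: 107.2
```

View pics/sp2.png

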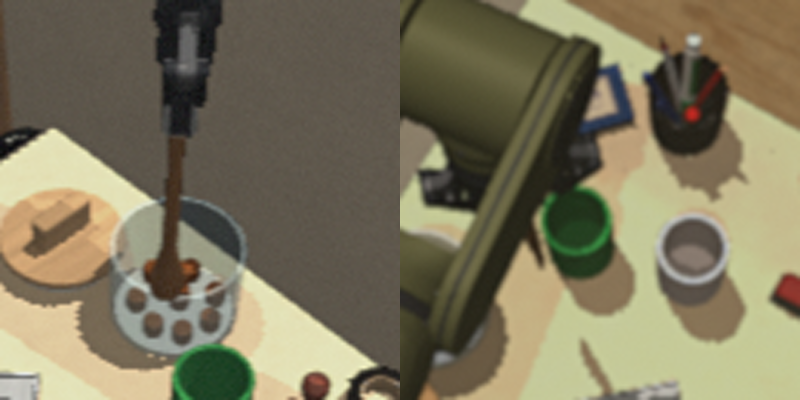

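The spoon is held and clear, with the bowl end at (170,298) left and (541,267) right. The crock is empty.

```bash
python3 - <<'E'
from h import *
np.set_printoptions(precision=1,suppress=True)
k=400/130
a=(225+170/k,50+297/k);b=(180+(541-400)/k,100+267/k)
print(tri(a,b),at_z("scene",*a,164),at_z("top",*b,164))
E
```

```text
(array([ 559.8, -187.1,  159.6]), np.float64(12.595078550511532)) [ 565.7 -186.7  164. ] [ 553.  -190.3  164. ]
```

```bash
python3 - <<'E'
from h import *
np.set_printoptions(precision=0,suppress=True)
k=800/270
P=[(458,230),(494,230),(485,253),(518,250),(442,258),(458,282),(486,288),(513,278)]
q=np.array([at_z("scene",120+x/k,60+y/k,15)[:2] for x,y in P])-[547,-71.5]
print(np.c_[q,np.hypot(*q.T)])
g=[(x,y,min(np.hypot(*(q-[x,y]).T))) for x in range(-40,41,4) for y in range(-40,41,4) if x*x+y*y<1600]
print(sorted(g,key=lambda t:-t[2])[:8])
E
```

```text
[[-27.  32.  42.]
 [  6.  41.  42.]
 [  5.  11.  12.]
 [ 34.  23.  42.]
 [-33.  -6.  34.]
 [-12. -30.  32.]
 [ 16. -30.  34.]
 [ 37. -11.  39.]]
[(-8, -8, np.float64(22.283865695838347)), (16, -8, np.float64(21.67438175524852)), (-12, -4, np.float64(21.570862916161097)), (-12, -8, np.float64(21.56186448376398)), (0, -12, np.float64(21.37023073667579)), (-20, 12, np.float64(21.27030851464804)), (4, -12, np.float64(21.23906848148507)), (-4, -8, np.float64(20.985485809683386))]
```

```bash
python3 -m creep '[{"dx":-0.006,"dy":0.027,"dz":0,"turn":0,"grip":0},{"dx":-0.006,"dy":0.027,"dz":0,"turn":0,"grip":0},{"dx":-0.006,"dy":0.027,"dz":0,"turn":0,"grip":0},{"dx":-0.005,"dy":0.027,"dz":-0.01,"turn":0,"grip":0},{"dx":0,"dy":0,"dz":-0.03,"turn":0,"grip":0},{"dx":0,"dy":0,"dz":-0.03,"turn":0,"grip":0},{"dx":0,"dy":0,"dz":-0.03,"turn":0,"grip":0},{"dx":0,"dy":0,"dz":-0.02,"turn":0,"grip":0},{"dx":0,"dy":0,"dz":0,"turn":0,"grip":0},{"dx":0,"dy":0,"dz":0,"turn":0,"grip":0}]' 110
python3 - <<'E'
from h import *
for i,n in enumerate(("scene",)):
    im=snapshot(n);cv2.imwrite(f"raw_{n}6.png",im);cv2.imwrite("pics/st1.png",cv2.resize(im[80:180,240:330],(540,600),interpolation=cv2.INTER_CUBIC))
E
```

```text
clock: 25.65
eef_pos: [541.2, -84.2, 241.7]
tool_rot: [0.994, 0.112, 0.001, 0.0]
force: [0.3, -0.1, -0.2]
opening: 0.105
grip_force: 107.4
```

View pics/st1.png

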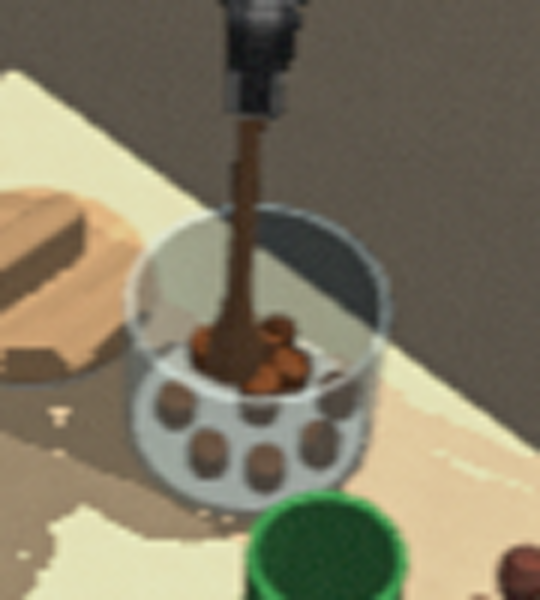

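The spoon hangs in the jar with its bowl end at about (230,380). The fresh caramels are just behind it at (262,378) and (290,365). Lowering into the gap.

```bash
python3 -m creep '[{"dx":0,"dy":0,"dz":-0.006,"turn":0,"grip":0},{"dx":0,"dy":0,"dz":-0.006,"turn":0,"grip":0},{"dx":0.003,"dy":0,"dz":-0.005,"turn":0,"grip":0},{"dx":-0.004,"dy":0,"dz":-0.005,"turn":0,"grip":0},{"dx":0.003,"dy":0.002,"dz":-0.004,"turn":0,"grip":0},{"dx":0,"dy":-0.002,"dz":-0.004,"turn":0,"grip":0},{"dx":-0.003,"dy":0,"dz":-0.002,"turn":0,"grip":0},{"dx":0,"dy":0,"dz":-0.002,"turn":0,"grip":0},{"dx":0,"dy":0,"dz":0,"turn":0,"grip":0},{"dx":0,"dy":0,"dz":0,"turn":0,"grip":0}]' 110
```

```text
clock: 26.95
eef_pos: [539.6, -84.1, 206.5]
tool_rot: [0.994, 0.112, 0.0, 0.0]
force: [0.6, -0.4, 0.3]
opening: 0.112
grip_force: 107.3
```

```bash
python3 -m creep '[{"dx":0.010,"dy":-0.007,"dz":0,"turn":0,"grip":0},{"dx":0.011,"dy":0.005,"dz":0,"turn":0,"grip":0},{"dx":0.006,"dy":0.011,"dz":0,"turn":0,"grip":0},{"dx":-0.001,"dy":0.012,"dz":0,"turn":0,"grip":0},{"dx":-0.008,"dy":0.009,"dz":0,"turn":0,"grip":0},{"dx":-0.012,"dy":0.003,"dz":0,"turn":0,"grip":0},{"dx":-0.011,"dy":-0.005,"dz":0,"turn":0,"grip":0},{"dx":-0.006,"dy":-0.011,"dz":0,"turn":0,"grip":0},{"dx":0.001,"dy":-0.012,"dz":0,"turn":0,"grip":0},{"dx":0.008,"dy":-0.009,"dz":0,"turn":0,"grip":0}]' 110
```

```text
clock: 28.2
eef_pos: [537.7, -89.2, 206.5]
tool_rot: [0.994, 0.112, 0.0, -0.0]
force: [0.1, 0.9, -0.7]
opening: 0.113
grip_force: 107.6
```

```bash
python3 -m creep '[{"dx":0.012,"dy":-0.012,"dz":0,"turn":0,"grip":0},{"dx":0.017,"dy":0.0075,"dz":0,"turn":0,"grip":0},{"dx":0.009,"dy":0.016,"dz":0,"turn":0,"grip":0},{"dx":-0.002,"dy":0.0185,"dz":0,"turn":0,"grip":0},{"dx":-0.012,"dy":0.014,"dz":0,"turn":0,"grip":0},{"dx":-0.018,"dy":0.004,"dz":0,"turn":0,"grip":0},{"dx":-0.017,"dy":-0.0075,"dz":0,"turn":0,"grip":0},{"dx":-0.009,"dy":-0.016,"dz":0,"turn":0,"grip":0},{"dx":0.002,"dy":-0.0185,"dz":0,"turn":0,"grip":0},{"dx":0.012,"dy":-0.014,"dz":0,"turn":0,"grip":0}]' 110
python3 -m creep '[{"dx":0.018,"dy":-0.004,"dz":0,"turn":0,"grip":0},{"dx":0.017,"dy":0.0075,"dz":0,"turn":0,"grip":0},{"dx":0.009,"dy":0.016,"dz":0,"turn":0,"grip":0},{"dx":-0.002,"dy":0.0185,"dz":0,"turn":0,"grip":0},{"dx":-0.012,"dy":0.014,"dz":0,"turn":0,"grip":0},{"dx":-0.018,"dy":0.004,"dz":0,"turn":0,"grip":0},{"dx":-0.017,"dy":-0.0075,"dz":0,"turn":0,"grip":0},{"dx":-0.009,"dy":-0.016,"dz":0,"turn":0,"grip":0},{"dx":0.002,"dy":-0.0185,"dz":0,"turn":0,"grip":0},{"dx":0.012,"dy":-0.014,"dz":0,"turn":0,"grip":0}]' 110
python3 - <<'E'
from h import *
for i,n in enumerate(("scene",)):
    im=snapshot(n);cv2.imwrite(f"raw_{n}7.png",im);a=cv2.imread("raw_scene6.png");f=lambda im:cv2.resize(im[80:180,240:330],(400,444),interpolation=cv2.INTER_CUBIC);cv2.imwrite("pics/st2.png",np.hstack([f(a),f(im)]))
E
```

```text
clock: 29.45
eef_pos: [531.7, -94.8, 207.2]
tool_rot: [0.994, 0.112, 0.001, -0.003]
force: [-0.7, 8.7, 5.8]
opening: 0.109
grip_force: 110.9
clock: 30.7
eef_pos: [531.1, -97.3, 206.2]
tool_rot: [0.994, 0.112, -0.001, -0.0]
force: [0.0, -0.3, -0.3]
opening: 0.108
grip_force: 109.8
```

View pics/st2.png

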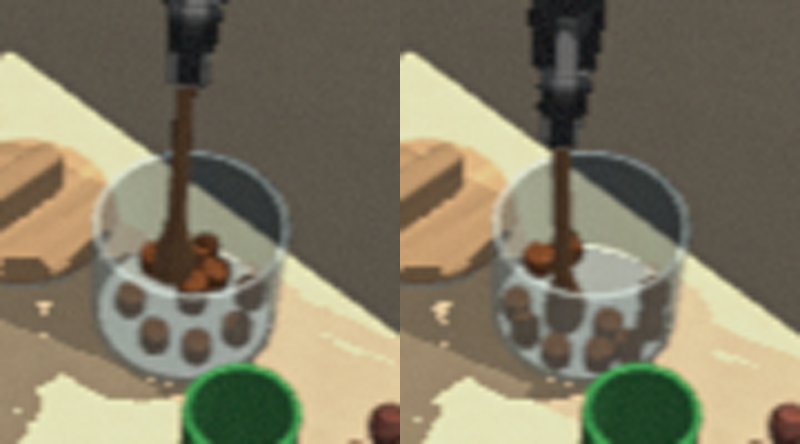

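The caramels are bunched and mixed, and all have moved from the initial ring. Two more turns, a touch lower, to be thorough.

```bash
python3 -m creep '[{"dx":0.018,"dy":-0.004,"dz":-0.002,"turn":0,"grip":0},{"dx":0.017,"dy":0.0075,"dz":0,"turn":0,"grip":0},{"dx":0.009,"dy":0.016,"dz":0,"turn":0,"grip":0},{"dx":-0.002,"dy":0.0185,"dz":0,"turn":0,"grip":0},{"dx":-0.012,"dy":0.014,"dz":0,"turn":0,"grip":0},{"dx":-0.018,"dy":0.004,"dz":0,"turn":0,"grip":0},{"dx":-0.017,"dy":-0.0075,"dz":0,"turn":0,"grip":0},{"dx":-0.009,"dy":-0.016,"dz":0,"turn":0,"grip":0},{"dx":0.002,"dy":-0.0185,"dz":0,"turn":0,"grip":0},{"dx":0.012,"dy":-0.014,"dz":0,"turn":0,"grip":0}]' 110
python3 -m creep '[{"dx":-0.012,"dy":0.014,"dz":0,"turn":0,"grip":0},{"dx":-0.002,"dy":0.0185,"dz":0,"turn":0,"grip":0},{"dx":0.009,"dy":0.016,"dz":0,"turn":0,"grip":0},{"dx":0.017,"dy":0.0075,"dz":0,"turn":0,"grip":0},{"dx":0.018,"dy":-0.004,"dz":0,"turn":0,"grip":0},{"dx":0.012,"dy":-0.014,"dz":0,"turn":0,"grip":0},{"dx":0.002,"dy":-0.0185,"dz":0,"turn":0,"grip":0},{"dx":-0.009,"dy":-0.016,"dz":0,"turn":0,"grip":0},{"dx":-0.017,"dy":-0.0075,"dz":0,"turn":0,"grip":0},{"dx":-0.018,"dy":0.004,"dz":0,"turn":0,"grip":0}]' 110
```

```text
clock: 32.0
eef_pos: [532.0, -97.2, 204.9]
tool_rot: [0.994, 0.112, 0.001, -0.0]
force: [1.0, 0.3, -0.3]
opening: 0.111
grip_force: 109.9
clock: 33.25
eef_pos: [530.9, -97.2, 204.8]
tool_rot: [0.994, 0.111, 0.002, 0.001]
force: [1.7, 1.0, 0.5]
opening: 0.107
grip_force: 110.0
```

```bash
python3 -m creep '[{"dx":0.008,"dy":0.012,"dz":0.004,"turn":0,"grip":0},{"dx":0.008,"dy":0.012,"dz":0.006,"turn":0,"grip":0},{"dx":0,"dy":0,"dz":0.01,"turn":0,"grip":0},{"dx":0,"dy":0,"dz":0.015,"turn":0,"grip":0},{"dx":0,"dy":0,"dz":0.02,"turn":0,"grip":0},{"dx":0,"dy":0,"dz":0.025,"turn":0,"grip":0},{"dx":0,"dy":0,"dz":0.025,"turn":0,"grip":0},{"dx":0,"dy":0,"dz":0.025,"turn":0,"grip":0},{"dx":0,"dy":0,"dz":0.025,"turn":0,"grip":0},{"dx":0,"dy":0,"dz":0.005,"turn":0,"grip":0}]' 110
python3 -m creep '[{"dx":0.004,"dy":-0.025,"dz":0,"turn":0,"grip":0},{"dx":0.004,"dy":-0.026,"dz":0,"turn":0,"grip":0},{"dx":0.004,"dy":-0.026,"dz":0,"turn":0,"grip":0},{"dx":0.004,"dy":-0.026,"dz":0,"turn":0,"grip":0},{"dx":0.004,"dy":-0.026,"dz":0,"turn":0,"grip":0},{"dx":0.004,"dy":-0.026,"dz":0,"turn":0,"grip":0},{"dx":0.004,"dy":-0.025,"dz":0,"turn":0,"grip":0},{"dx":0.004,"dy":-0.025,"dz":0,"turn":0,"grip":0},{"dx":0.004,"dy":-0.025,"dz":0,"turn":0,"grip":0},{"dx":0.003,"dy":-0.009,"dz":0,"turn":0,"grip":0}]' 110
python3 - <<'E'
from h import *
o=get_obs()['eef_pos']
for i,n in enumerate(("scene","top")):
    im=snapshot(n);cv2.imwrite(f"raw_{n}8.png",im);x0,y0=((220,90),(190,110))[i];b=cv2.resize(im[y0:y0+130,x0:x0+130],(400,400),interpolation=cv2.INTER_CUBIC)
    t=(proj(n,o-[0,0,195])-[x0,y0])*400/130;cv2.circle(b,tuple(int(v) for v in t),3,(0,255,0),1)
    if i==0:L=b
cv2.imwrite("pics/ret.png",np.hstack([L,b]))
E
```

```text
clock: 34.5
eef_pos: [548.2, -72.4, 368.0]
tool_rot: [0.994, 0.112, 0.003, 0.001]
force: [0.3, -0.5, 0.1]
opening: 0.109
grip_force: 109.8
clock: 35.75
eef_pos: [586.6, -312.8, 363.9]
tool_rot: [0.994, 0.111, -0.0, -0.0]
force: [-0.1, 0.2, 0.2]
opening: 0.11
grip_force: 109.8
```

View pics/ret.png

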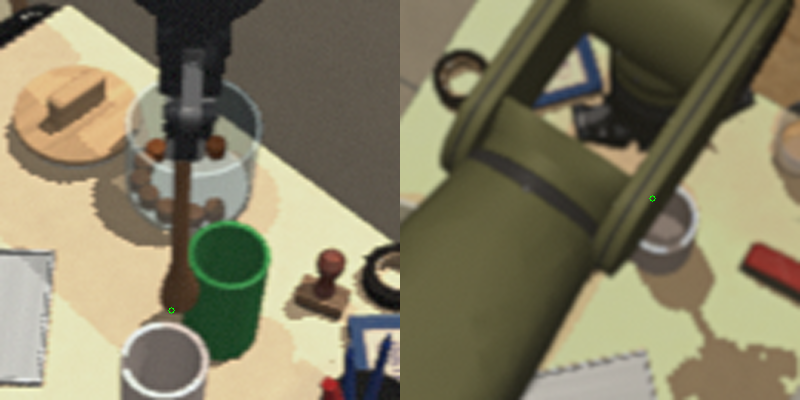

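Bowl end is at (180,312), about 6 mm to +x of straight below the tool. The crock mouth is at (165,360). The caramels in the jar are well rearranged. I'll correct for the offset and lower.

```bash
python3 -m creep '[{"dx":-0.006,"dy":-0.01,"dz":0,"turn":0,"grip":0},{"dx":0,"dy":0,"dz":-0.02,"turn":0,"grip":0},{"dx":0,"dy":0,"dz":-0.02,"turn":0,"grip":0},{"dx":0,"dy":0,"dz":-0.02,"turn":0,"grip":0},{"dx":0,"dy":0,"dz":-0.02,"turn":0,"grip":0},{"dx":0,"dy":0,"dz":-0.02,"turn":0,"grip":0},{"dx":0,"dy":0,"dz":-0.02,"turn":0,"grip":0},{"dx":0,"dy":0,"dz":-0.02,"turn":0,"grip":0},{"dx":0,"dy":0,"dz":-0.015,"turn":0,"grip":0},{"dx":0,"dy":0,"dz":-0.004,"turn":0,"grip":0}]' 110
```

```text
clock: 37.1
eef_pos: [580.0, -320.7, 203.6]
tool_rot: [0.994, 0.112, -0.001, -0.001]
force: [0.5, -0.7, 0.3]
opening: 0.11
grip_force: 109.8
```

```bash
python3 -m creep '[{"dx":0,"dy":0,"dz":-0.0015,"turn":0,"grip":0},{"dx":0,"dy":0,"dz":0,"turn":0,"grip":15},{"dx":0,"dy":0,"dz":0,"turn":0,"grip":20},{"dx":0,"dy":0,"dz":0,"turn":0,"grip":30},{"dx":0,"dy":0,"dz":0,"turn":0,"grip":50},{"dx":0,"dy":0,"dz":0,"turn":0,"grip":70},{"dx":0,"dy":0,"dz":0,"turn":0,"grip":80},{"dx":0,"dy":0,"dz":0.03,"turn":0,"grip":80},{"dx":0,"dy":0,"dz":0.03,"turn":0,"grip":80},{"dx":0,"dy":0,"dz":0.04,"turn":0,"grip":80}]' 30
```

```text
clock: 38.35
eef_pos: [580.0, -320.7, 303.5]
tool_rot: [0.994, 0.112, -0.001, -0.001]
force: [0.7, -0.2, -0.6]
opening: 0.802
grip_force: 0.0
```

```bash
python3 -m creep '[{"dx":-0.0154,"dy":0.0285,"dz":0,"turn":0.086,"grip":80},{"dx":-0.0154,"dy":0.0285,"dz":0,"turn":0.086,"grip":80},{"dx":-0.0154,"dy":0.0285,"dz":0,"turn":0.086,"grip":80},{"dx":-0.0154,"dy":0.0285,"dz":-0.02,"turn":0.086,"grip":80},{"dx":-0.0154,"dy":0.0285,"dz":-0.02,"turn":0.086,"grip":80},{"dx":-0.0154,"dy":0.0285,"dz":-0.02,"turn":0.086,"grip":80},{"dx":-0.0154,"dy":0.0285,"dz":-0.02,"turn":0.086,"grip":80},{"dx":-0.0154,"dy":0.0285,"dz":-0.02,"turn":0.086,"grip":80},{"dx":-0.0154,"dy":0.0285,"dz":-0.02,"turn":0.086,"grip":80},{"dx":-0.0154,"dy":0.0285,"dz":-0.02,"turn":0.086,"grip":80}]' 30
python3 - <<'E'
from h import *
o=get_obs();print(o['eef_pos'],2*np.arctan2(o['tool_rot'][1],o['tool_rot'][0]))
for i,n in enumerate(("scene","top")):
    im=snapshot(n);cv2.imwrite(f"raw_{n}9.png",im);x0,y0=((200,80),(140,100))[i];b=cv2.resize(im[y0:y0+170,x0:x0+170],(400,400),interpolation=cv2.INTER_CUBIC)
    if i==0:L=b
cv2.imwrite("pics/bk.png",np.hstack([L,b]))
E
```

```text
clock: 39.6
eef_pos: [425.9, -35.2, 163.4]
tool_rot: [0.856, 0.517, 0.0, 0.0]
force: [-0.6, 0.2, 0.8]
opening: 0.803
grip_force: 0.0
[425.93310887 -35.17613491 163.36853874] 1.0874198054160236
```

View pics/bk.png

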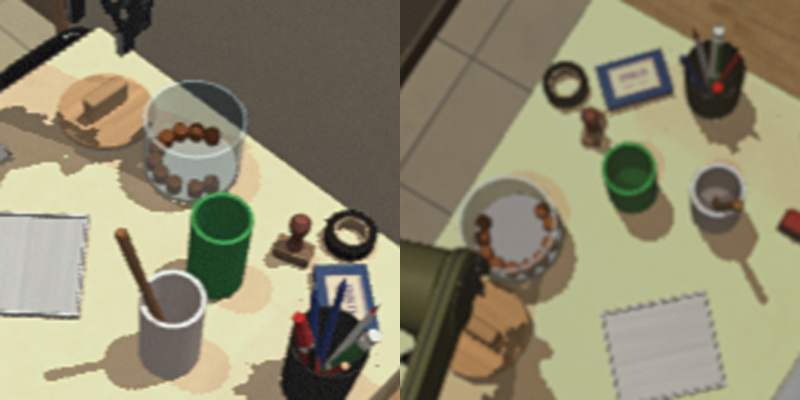

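The spoon leans in its crock with its handle top at (122,235). The caramels are spread round the jar, and the lid at (105,105) is waiting under the gripper.

```bash
python3 -m creep '[{"dx":0,"dy":0,"dz":-0.03,"turn":0,"grip":80},{"dx":0,"dy":0,"dz":-0.03,"turn":0,"grip":80},{"dx":0,"dy":0,"dz":-0.025,"turn":0,"grip":80},{"dx":0,"dy":0,"dz":-0.015,"turn":0,"grip":70},{"dx":0,"dy":0,"dz":-0.008,"turn":0,"grip":50},{"dx":0,"dy":0,"dz":0,"turn":0,"grip":30},{"dx":0,"dy":0,"dz":0,"turn":0,"grip":15},{"dx":0,"dy":0,"dz":0,"turn":0,"grip":5},{"dx":0,"dy":0,"dz":0,"turn":0,"grip":5},{"dx":0,"dy":0,"dz":0,"turn":0,"grip":5}]' 110
python3 -m creep '[{"dx":0,"dy":0,"dz":0.01,"turn":0,"grip":5},{"dx":0,"dy":0,"dz":0.03,"turn":0,"grip":5},{"dx":0,"dy":0,"dz":0.04,"turn":0,"grip":5},{"dx":0,"dy":0,"dz":0.04,"turn":0,"grip":5},{"dx":0.02,"dy":-0.007,"dz":0.01,"turn":0,"grip":5},{"dx":0.025,"dy":-0.008,"dz":0,"turn":0,"grip":5},{"dx":0.025,"dy":-0.008,"dz":0,"turn":0,"grip":5},{"dx":0.025,"dy":-0.008,"dz":0,"turn":0,"grip":5},{"dx":0.025,"dy":-0.008,"dz":0,"turn":0,"grip":5},{"dx":0,"dy":0,"dz":0,"turn":0,"grip":5}]' 110
```

```text
clock: 40.95
eef_pos: [427.3, -36.2, 56.7]
tool_rot: [0.856, 0.516, 0.001, 0.001]
force: [0.8, -1.5, 4.1]
opening: 0.213
grip_force: 107.4
clock: 42.2
eef_pos: [546.9, -75.2, 185.4]
tool_rot: [0.857, 0.516, -0.001, -0.001]
force: [0.3, -0.0, -1.8]
opening: 0.21
grip_force: 107.0
```

```bash
python3 -m creep '[{"dx":0,"dy":0,"dz":-0.02,"turn":0,"grip":5},{"dx":0,"dy":0,"dz":-0.015,"turn":0,"grip":5},{"dx":0,"dy":0,"dz":-0.005,"turn":0,"grip":5},{"dx":0,"dy":0,"dz":-0.003,"turn":0,"grip":5},{"dx":0,"dy":0,"dz":-0.002,"turn":0,"grip":5},{"dx":0,"dy":0,"dz":-0.002,"turn":0,"grip":5},{"dx":0,"dy":0,"dz":-0.002,"turn":0,"grip":5},{"dx":0,"dy":0,"dz":-0.002,"turn":0,"grip":5},{"dx":0,"dy":0,"dz":0,"turn":0,"grip":5},{"dx":0,"dy":0,"dz":0,"turn":0,"grip":5}]' 115
```

```text
clock: 43.45
eef_pos: [547.2, -74.8, 137.2]
tool_rot: [0.856, 0.516, 0.001, 0.0]
force: [-4.9, 2.6, 8.5]
opening: 0.214
grip_force: 113.0
```

```bash
python3 -m creep '[{"dx":0,"dy":0,"dz":-0.001,"turn":0.08,"grip":5},{"dx":0,"dy":0,"dz":-0.0015,"turn":0.08,"grip":5},{"dx":0,"dy":0,"dz":-0.0015,"turn":-0.08,"grip":5},{"dx":0,"dy":0,"dz":-0.0015,"turn":-0.08,"grip":5},{"dx":0,"dy":0,"dz":-0.0015,"turn":-0.08,"grip":5},{"dx":0,"dy":0,"dz":-0.0015,"turn":-0.08,"grip":5},{"dx":0,"dy":0,"dz":-0.0015,"turn":0.08,"grip":5},{"dx":0,"dy":0,"dz":-0.0015,"turn":0.08,"grip":5},{"dx":0,"dy":0,"dz":-0.001,"turn":0,"grip":5},{"dx":0,"dy":0,"dz":0,"turn":0,"grip":5}]' 115
```

```text
clock: 44.7
eef_pos: [546.5, -74.9, 126.7]
tool_rot: [0.856, 0.516, -0.001, -0.001]
force: [-14.8, 2.6, 20.9]
opening: 0.214
grip_force: 115.0
```

```bash
python3 -m creep '[{"dx":-0.001,"dy":0,"dz":-0.001,"turn":0,"grip":5},{"dx":0,"dy":0,"dz":-0.001,"turn":0,"grip":5},{"dx":0,"dy":0,"dz":-0.001,"turn":0,"grip":5},{"dx":0,"dy":0,"dz":0,"turn":0,"grip":5},{"dx":0,"dy":0,"dz":0,"turn":0,"grip":5},{"dx":0,"dy":0,"dz":0,"turn":0,"grip":5},{"dx":0,"dy":0,"dz":0,"turn":0,"grip":5},{"dx":0,"dy":0,"dz":0,"turn":0,"grip":5},{"dx":0,"dy":0,"dz":0,"turn":0,"grip":5},{"dx":0,"dy":0,"dz":0,"turn":0,"grip":5}]' 120
```

```text
clock: 45.95
eef_pos: [546.5, -74.9, 126.7]
tool_rot: [0.856, 0.516, 0.0, 0.0]
force: [-19.1, 5.1, 33.5]
opening: 0.212
grip_force: 117.2
```

```bash
python3 -m creep '[{"dx":0,"dy":0,"dz":-0.001,"turn":0,"grip":5},{"dx":0,"dy":0,"dz":0,"turn":0,"grip":5},{"dx":0,"dy":0,"dz":0.002,"turn":0,"grip":20},{"dx":0,"dy":0,"dz":0,"turn":0,"grip":35},{"dx":0,"dy":0,"dz":0,"turn":0,"grip":60},{"dx":0,"dy":0,"dz":0,"turn":0,"grip":70},{"dx":0,"dy":0,"dz":0.02,"turn":0,"grip":70},{"dx":0,"dy":0,"dz":0.03,"turn":0,"grip":70},{"dx":0,"dy":0,"dz":0.05,"turn":0,"grip":70},{"dx":-0.03,"dy":0.02,"dz":0.06,"turn":0,"grip":70}]' 60
python3 -m creep '[{"dx":-0.04,"dy":0.02,"dz":0,"turn":0,"grip":70},{"dx":-0.04,"dy":0.02,"dz":0,"turn":0,"grip":70},{"dx":-0.04,"dy":0.02,"dz":0,"turn":0,"grip":70},{"dx":0,"dy":0,"dz":0,"turn":0,"grip":70},{"dx":0,"dy":0,"dz":0,"turn":0,"grip":70},{"dx":0,"dy":0,"dz":0,"turn":0,"grip":70},{"dx":0,"dy":0,"dz":0,"turn":0,"grip":70},{"dx":0,"dy":0,"dz":0,"turn":0,"grip":70},{"dx":0,"dy":0,"dz":0,"turn":0,"grip":70},{"dx":0,"dy":0,"dz":0,"turn":0,"grip":70}]' 60
python3 - <<'E'
from h import *
np.set_printoptions(precision=1,suppress=True)
im=snapshot("scene");x0,y0=255,105
for f in(cv2.imread("raw_scene0.png"),im):
    c=f[y0:y0+60,x0:x0+60];m=cv2.inRange(cv2.cvtColor(c,cv2.COLOR_BGR2HSV),(8,90,120),(20,255,255))
    m=cv2.morphologyEx(m,cv2.MORPH_OPEN,np.ones((3,3)));ct=max(cv2.findContours(m,0,1)[0],key=cv2.contourArea)
    e=cv2.fitEllipse(cv2.convexHull(ct));print(e)
cv2.imwrite("pics/end.png",cv2.resize(im[80:310,200:400],(520,598),interpolation=cv2.INTER_CUBIC))
E
```

```text
clock: 47.2
eef_pos: [519.0, -57.6, 276.4]
tool_rot: [0.857, 0.516, 0.0, 0.0]
force: [0.5, 0.5, 0.2]
opening: 0.7
grip_force: 0.0
clock: 48.45
eef_pos: [398.7, 2.8, 273.8]
tool_rot: [0.856, 0.516, -0.0, -0.0]
force: [0.0, -0.4, 0.2]
opening: 0.704
grip_force: 0.0
((27.944759368896484, 23.251407623291016), (34.3994255065918, 45.3787841796875), 92.53309631347656)
((27.585567474365234, 23.34893035888672), (34.43828582763672, 45.841495513916016), 92.36837768554688)
```

View pics/end.png

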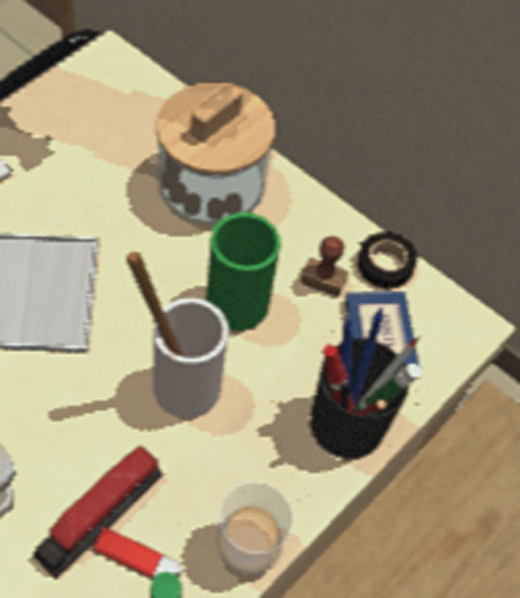

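The lid sits at (215,128), with its fitted outline matching the starting one. The spoon is in its crock at (135,258), the tray is empty, and the glass, stamp and glue stick look untouched. Handing in.

```bash
python3 -c "
from station import r
print(r.close_job())"
```

```text
the job is handed in; nothing more can be done
None
```

I handed the job in at about 48 s, with no result reported back: both fresh caramels on the tray (only two were there) are in the jar and stirred in with the old ones, the spoon stands bowl down in its white crock, the lid is pressed home, and the glass, stamp and glue stick look untouched.

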